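# Close a dot-blot manifold on its dowels and hold the seal

## Task

Put the dot block (the longer white block with round wells, not the shorter slot block) onto the two dowels of the vacuum manifold, right side up as it lies now, and press it down until you feel it land hard on the manifold with the foam gasket fully squeezed, without ramming it. Finish like that, with the gripper still holding the block pressed fully down so that the end latches could be snapped over; do not let go or ease off. Leave the slot block, dishes, pen, forceps and bottle where they are.

Things in the scene. Friction and masses are not known exactly. Their poses are not given: they have to be found in the camera images.
- dot_block_mid (a point): Dot block: white, 124 x 60 x 28 mm (x, y, z), 0.17 to 0.34 kg, lying right side up, 3 x 8 dark round wells on top. Two 9.6 mm through holes at x = +52 and -52 mm on its long centre line; a 4 mm steel latch keeper on each end. Point: its centre, 14 mm above its underside; x along its length, z up. Grip it across its 60 mm width (y) at mid-length. It fits the manifold either way round.
- manifold_seat (a point): Manifold, fixed: grey plenum 128 x 56 mm (x, y) on a 150 x 96 x 10 mm foot; flat top (the lands) 46 mm above the bench. Point: centre of that top; x along the line of dowels, z up. A block that is home has its centre 14 mm above this point, long axes parallel. Below the lands a brass barb sticks out 28 mm at +y, and open latches reach 83 mm from the centre on both ends.
- dowel_a (a point): Top of one manifold dowel (at x = +52 mm of the seat). Steel, 8 mm diameter, 24 mm tall above the lands; the upper 7 mm taper to a 3 mm nose.
- dowel_b (a point): Top of the other, equal dowel (at x = -52 mm of the seat).
- gasket (a joint): How far the dark foam gasket (86 x 46 mm, between the dowels, 4 mm proud of the lands when free) is squeezed, in m: 0 free, 0.004 level with the lands, where the block meets hard plastic. It springs back with 3 N per mm, so about 12 N (including the block's own 2 to 3 N) brings the block home. Above 60 N between block and manifold counts as ramming.
- slot_block_mid (a point): The slot block of another manifold: white, 96 x 60 x 28 mm, dark slots on top, holes 76 mm apart; does not fit this manifold. The point is its centre, half-way up, x along its length. Leave alone.
- dish_a: Two stacked closed Petri dishes, 90 mm diameter, 30 mm high together; origin at the underside's centre. Leave alone.
- dish_b: One closed Petri dish, 90 mm diameter, 15 mm high; origin at the underside's centre. Leave alone.
- pen: Marker pen lying on the bench, 140 mm long (along its x), 13 mm thick; origin under its middle. Leave alone.
- forceps: Steel forceps lying on the bench, 130 mm long (along their x), 10 mm high; origin under their middle. Leave alone.
- bottle: Glass bottle with orange cap, 62 mm diameter, 105 mm high, standing; origin at the underside's centre. Leave alone.
- tube_rack: White rack 60 x 165 mm (x, y) with orange-capped tubes, 69 mm high, fixed to the bench; origin at the underside's centre.
There are look-alikes about, which are no part of the job. What is shaped like the part that bears dot_block_mid but green is not meant.

How it is judged:
On the way, in this order (a step that is already met when the one before it is completed fails the run):
1. the dot block is lifted clear of the bench in the gripper (height (world z) of dot_block_mid above 0.03 m and contact force between the fingers and dot_block above 1 N), for 0.1 s.
2. the dot block is on both dowels, level, down at the gasket (horizontal distance between dot_block_mid and manifold_seat below 0.004 m and angle between the x axis of dot_block_mid and the x axis of manifold_seat, either way round below 0.06 rad and angle between dot_block_mid's own z axis and vertical below 0.08 rad and z of dot_block_mid in the frame of manifold_seat below 0.022 m), for 0.05 s.
At the end, for the whole second after the job is handed in: Dot block on both dowels (centre within 3 mm, long axes within 0.05 rad, level within 0.03 rad), within 1.5 mm of the lands, gasket squeezed over 3 of its 4 mm, block pressed on the manifold with over 7 N, fingers bearing on the block with over 3 N, all at rest (horizontal distance between dot_block_mid and manifold_seat below 0.003 m and angle between the x axis of dot_block_mid and the x axis of manifold_seat, either way round below 0.05 rad and angle between dot_block_mid's own z axis and vertical below 0.03 rad and z of dot_block_mid in the frame of manifold_seat below 0.0155 m and value of joint gasket above 0.003 m and contact force between dot_block and manifold above 7 N and contact force between the fingers and dot_block above 3 N and linear speed of dot_block below 0.02 m/s); the arm keeps its last pose, push and grip.
It fails at once if the slot block was moved by more than 30 mm (distance of slot_block_mid from where it was at the start of the episode above 0.03 m).
It fails at once if a dish was moved by more than 30 mm (distance of any of dish_a, dish_b from where it was at the start of the episode above 0.03 m).
It fails at once if the pen or the forceps were moved by more than 30 mm (distance of any of pen, forceps from where it was at the start of the episode above 0.03 m).
It fails at once if the bottle was moved by more than 30 mm (distance of bottle from where it was at the start of the episode above 0.03 m).
It fails at once if the block was rammed onto the manifold (over 60 N) (contact force between dot_block and manifold above 60 N).
It also fails if it takes over 45 s, if anything falls off the work surface, if the arm or the gripper's body presses on something with over 40 N, if the wrist force passes 120 N, or if a joint passes its speed limit or range.

## Robot

A 6-joint arm with a two-finger parallel gripper is mounted at the origin on the work surface. World frame = base frame: x ahead of the robot, y to its left, z up, the work surface at z = 0. Lengths are in m, angles in rad, forces in N, time in s.
With the tool pointing down it reaches from about 0.375 to 0.825 m from the base axis. Payload 5.5 kg.
Tool frame: the origin (TCP) lies between the finger pads; the fingertips stand 14 mm ahead of it and the grasp point (between the pads) lies 5 mm behind it; x points along the fingers, y is the direction in which the jaws open and shut, and the axes are right-handed (so a half turn about x gives the same grasp; the last joint's range is limited). The gripper opens to 85 mm and grips with 20 to 120 N. Pads are 22 mm wide; open, the fingers measure 114 mm over their backs; the gripper's body (76 mm by 85 mm) begins 54 mm behind the grasp point. The pads swing forward as they close: fully open they stand 13 mm farther back than shut.
Start: joints at [1.302, 0.314, -0.047, 1.21, 0, 1.571], TCP at [0.159, 0.578, 0.245] pointing down, gripper open.
Joint ranges: [-2.67, 2.67], [-0.69, 1.73], [-1.03, 1.25], [-2.08, 2.16], [-1.42, 1.45], [-3.14, 3.14]. Speed limits (rad/s): [2.39, 2.39, 3.01, 3.14, 3.14, 3.14].

## Interface

Orientations are given as a unit quaternion [x, y, z, w].
In Python, from cell import bot gives the robot as it stands.
- The arm moves only by the shell command python3 -m jog 'ROWS' [FORCE]. ROWS is JSON, a list of rows, each a list of 7 numbers: the turn, a rotation vector about the tool's x, y, z in degrees, then the shift along the tool's x, y, z in mm, then the gripper command: -1 is shut, 1 is fully open, values between are in proportion. A call has 1 to 8 rows; each row is the pose to reach, as a shift and turn from the pose commanded when the call began, along the tool's axes at that moment; what a row does not reach only later rows make up. A row lasts 1/12 s, in which the tool goes at most 41.7 mm and 7.16 degrees, less where a joint would pass 70% of its speed; a pose out of reach is approached as far as the arm can. A call with a gripper value outside its range is refused whole. The fingers move at their own pace and stop on an object; FORCE is the grip in N (left out, the last holds). Time passes only in rows, so rows that repeat a pose let the fingers close. It gives the time, the measured TCP pose, the force and the opening at its end, in the units of the state.
- bot.get_state(): the state, without advancing time (a new reading comes with each control period).
- bot.grab_frame(name): name is "scene" or "side" or "wrist"; returns a dict with "image" (384x512x3 uint8, red, green, blue), "z_map" (384x512 float32, m along the optical axis (not along the pixel's ray), 0 where there is no reading), "vertical_fov" (degrees; the focal length in pixels is half the picture's height over the tangent of half this angle, whatever the lens; pixels are square), "cx", "cy" (the principal point, pixels), "k1" (the pictures are not rectified: a ray, as slopes to the right and down, at radius r is drawn at 1 + k1 r^2 times it, then the intrinsics apply), "pose" (4x4, takes a point from camera to world coordinates); the wrist camera has in their place "hand_eye" (4x4, takes a point from camera to tool coordinates, whose origin is the TCP and whose axes are the tool frame's). Camera axes: x right, y down, z forward; pixel columns grow to the right and rows downward; lengths in m; the calibration is good to about 2 mm. A picture is of the moment at which its call begins: read the wrist's pose just before it.
- bot.finish_job(): hands the job in, once; it reports no verdict.
The state is a dict: "t": time; "joints": joint angles; "qvel": joint speeds; "tau": joint torques, N m; "ee_pos": TCP position; "orientation": TCP orientation; "contact_force": force on the tool from outside, world axes, zero at the start; "wrist_torque": the same for the moment, N m; "grip_width": finger opening in m.
Only numpy, scipy, OpenCV 4.12 (cv2) and the standard library are available. Lean on these libraries where they do the work, as an engineer would, in place of code of your own. Each camera call takes 0.05 s, during which the arm holds its last target. There are 200 camera calls.

## Working session

There is one attempt and no reset: what is moved stays moved. The work goes in short steps, Python scripts to look and compute and a shell command to move; the robot and the scene stay as the last step left them, time stands still between calls to the robot, and variables do not carry over. Pictures are saved under pics/ and viewed, about 8 in all and at most 12, crops included, and the job is handed in when it is done.

```bash
mkdir -p pics; ls
cat > h.py <<'E'
import numpy as np, cv2
from cell import bot
from scipy.spatial.transform import Rotation as R
def grab(n):
    s=bot.get_state(); f=bot.grab_frame(n)
    if 'pose' in f: T=np.array(f['pose'])
    else:
        W=np.eye(4); W[:3,:3]=R.from_quat(s['orientation']).as_matrix(); W[:3,3]=s['ee_pos']; T=W@np.array(f['hand_eye'])
    f['T']=T; f['f']=192/np.tan(np.radians(f['vertical_fov'])/2); return f
def rays(f,uv):
    uv=np.atleast_2d(uv).astype(float); K=np.array([[f['f'],0,f['cx']],[0,f['f'],f['cy']],[0,0,1]])
    d=np.array([f['k1'],0,0,0,0.])
    p=cv2.undistortPoints(uv.reshape(-1,1,2),K,d).reshape(-1,2)
    return np.c_[p,np.ones(len(p))]
def onplane(f,uv,z):
    d=rays(f,uv)@f['T'][:3,:3].T; o=f['T'][:3,3]
    return o+d*((z-o[2])/d[:,2])[:,None]
def bydepth(f):
    h,w=f['z_map'].shape; u,v=np.meshgrid(np.arange(w),np.arange(h))
    r=rays(f,np.c_[u.ravel(),v.ravel()])*f['z_map'].ravel()[:,None]
    return (r@f['T'][:3,:3].T+f['T'][:3,3]).reshape(h,w,3)
def save(f,n): cv2.imwrite('pics/'+n+'.png',cv2.cvtColor(f['image'],cv2.COLOR_RGB2BGR))
E
python3 - <<'E'
from h import *
a=[]
for n in('scene','side'):
    f=grab(n); a.append(f['image']); print(n,f['T'].round(3).tolist(),f['k1'])
    P=bydepth(f); np.savez(''+n+'.npz',P=P,im=f['image'])
cv2.imwrite('pics/a.png',cv2.cvtColor(a[0],cv2.COLOR_RGB2BGR));cv2.imwrite('pics/b.png',cv2.cvtColor(a[1],cv2.COLOR_RGB2BGR))
print(bot.get_state())
E
```

```text
pics
scene [[-0.826, 0.318, -0.465, 1.169], [0.563, 0.429, -0.706, 0.998], [-0.025, -0.846, -0.533, 0.824], [0.0, 0.0, 0.0, 1.0]] -0.0756921406830704
side [[0.938, -0.211, 0.276, 0.235], [-0.347, -0.61, 0.712, -0.695], [0.019, -0.764, -0.645, 0.725], [0.0, 0.0, 0.0, 1.0]] -0.11563345459370679
{'t': 0.1, 'joints': array([ 1.30199812e+00,  3.14173213e-01, -4.79472159e-02,  1.21021261e+00,
       -7.27356699e-06,  1.57080469e+00]), 'qvel': array([ 0.00105167, -0.00197316,  0.00115949,  0.00104555,  0.00018158,
       -0.00133306]), 'tau': array([-3.00591446e-04, -5.40767241e+01,  3.40541840e+01,  1.11778721e-02,
       -4.48815103e-05,  6.97716189e-06]), 'ee_pos': array([0.15921622, 0.57798268, 0.24452401]), 'orientation': array([ 0.09421282,  0.70079976, -0.09529033,  0.70065926]), 'contact_force': array([ 0.02128663,  0.33678513, -0.60585873]), 'wrist_torque': array([ 0.03840152,  0.03569162, -0.02729981]), 'grip_width': 0.08552011350259581}
```

View pics/a.png

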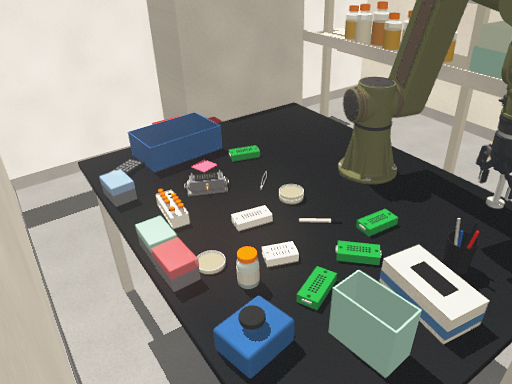

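View pics/b.png

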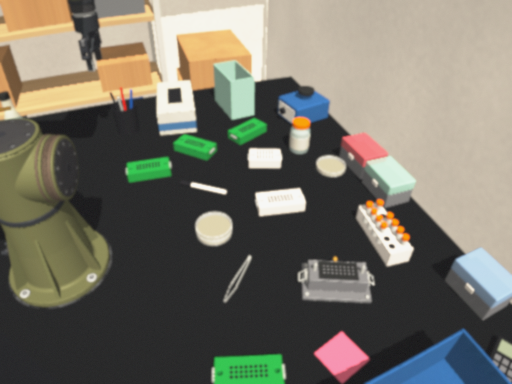

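The scene camera shows the dot block at (252,217), the slot block at (280,253) and the manifold at (207,182). The side camera shows the dot block at (280,201) and the manifold at (337,281).

Run:
```python
from h import *
def rect(x): 
    (c,s,a)=cv2.minAreaRect((x[:,:2]*1000).astype(np.float32)); return np.round(c,1),np.round(s,1),round(a,1)
for n,b,m in(('scene',(252,217),(207,182)),('side',(280,201),(337,281))):
    d=np.load(n+'.npz'); P,im=d['P'],d['im'].astype(int)
    u,v=b; S=np.s_[v-30:v+30,u-40:u+40]; Q=P[S].reshape(-1,3); I=im[S].reshape(-1,3)
    ok=(abs(Q[:,2]-.028)<.006)&(np.hypot(*(Q[:,:2]-P[v,u,:2]).T)<.085)
    print(n,'block',ok.sum(),np.median(Q[ok,2]),rect(Q[ok]))
    u,v=m; S=np.s_[v-35:v+30,u-50:u+50]; Q=P[S].reshape(-1,3)
    print(P[v,u]); c=P[v,u,:2]
    ok=(abs(Q[:,2]-.047)<.005)&(np.hypot(*(Q[:,:2]-c).T)<.1)
    print('seat',ok.sum(),np.median(Q[ok,2]),rect(Q[ok]))
    ok=(Q[:,2]>.055)&(np.hypot(*(Q[:,:2]-c).T)<.1); print('dowel',Q[ok].round(3).tolist()[:30])
    cv2.imwrite(f'pics/c_{n}.png',cv2.resize(im[v-40:v+40,u-55:u+55,::-1].astype(np.uint8),None,fx=4,fy=4))
import glob
a=cv2.imread('pics/c_scene.png');b=cv2.imread('pics/c_side.png');cv2.imwrite('pics/c.png',np.vstack([a,b])[:, :])
```

```text
scene block 450 0.028237669388416042 (array([575.1,  23.1]), array([ 67.7, 129.2]), 79.7)
[ 0.60241715 -0.2323007   0.03970579]
seat 242 0.04831330499234315 (array([ 594.1, -256.5]), array([ 61.2, 128. ]), 66.8)
dowel [[0.546, -0.237, 0.069], [0.547, -0.237, 0.066], [0.545, -0.233, 0.067], [0.544, -0.243, 0.058], [0.543, -0.237, 0.06], [0.585, -0.27, 0.055], [0.547, -0.237, 0.057], [0.544, -0.236, 0.057], [0.64, -0.284, 0.063], [0.643, -0.277, 0.063], [0.641, -0.274, 0.064], [0.605, -0.264, 0.056], [0.642, -0.282, 0.056], [0.64, -0.276, 0.058], [0.621, -0.25, 0.055]]
side block 735 0.026420544617112074 (array([569.3,  23.8]), array([ 64.3, 126.9]), 79.2)
[ 0.57606093 -0.28059008  0.04337736]
seat 1162 0.04776404911981086 (array([ 590.2, -258.4]), array([ 59.3, 127.1]), 65.6)
dowel [[0.544, -0.237, 0.071], [0.541, -0.234, 0.065], [0.541, -0.238, 0.069], [0.544, -0.237, 0.068], [0.539, -0.238, 0.066], [0.541, -0.238, 0.066], [0.544, -0.238, 0.065], [0.546, -0.239, 0.065], [0.54, -0.237, 0.062], [0.542, -0.238, 0.063], [0.543, -0.24, 0.064], [0.546, -0.24, 0.064], [0.639, -0.279, 0.069], [0.54, -0.237, 0.059], [0.542, -0.239, 0.06], [0.544, -0.24, 0.061], [0.636, -0.277, 0.065], [0.636, -0.28, 0.068], [0.637, -0.282, 0.069], [0.539, -0.24, 0.059], [0.541, -0.241, 0.059], [0.543, -0.241, 0.059], [0.636, -0.278, 0.062], [0.636, -0.281, 0.066], [0.637, -0.283, 0.067], [0.64, -0.282, 0.065], [0.634, -0.28, 0.062], [0.636, -0.282, 0.063], [0.639, -0.281, 0.061], [0.64, -0.283, 0.063]]
```

View pics/c_side.png

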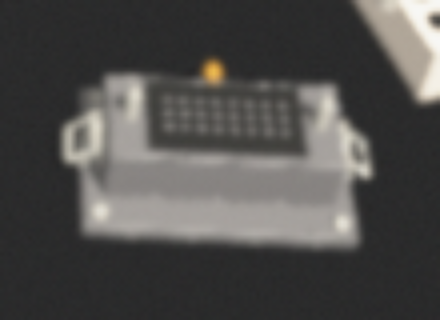

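```bash
cat > go.py <<'E'
import sys
from h import *
def rel(p,psi):
    s=bot.get_state(); C=R.from_quat(s['orientation']); best=None
    for k in (0,180):
        a=np.radians(psi+k); x=np.array([0,0,-1.]); y=np.array([np.cos(a),np.sin(a),0]); M=R.from_matrix(np.c_[x,y,np.cross(x,y)])
        rv=(C.inv()*M).as_rotvec(degrees=True)
        if best is None or np.linalg.norm(rv)<np.linalg.norm(best): best=rv
    y=C.as_matrix()[:,1]
    print('psi',np.degrees(np.arctan2(y[1],y[0])).round(1),'turn',best.round(2),'shift',(C.inv().apply(np.array(p)-s['ee_pos'])*1000).round(1),'j',s['joints'].round(2),'f',s['contact_force'].round(1))
if __name__=='__main__':
    a=list(map(float,sys.argv[1:])); rel(a[:3],a[3])
E
python3 go.py .572 .0235 .2 79.5; python3 go.py .5 .05 .22 79.5
```

```text
psi 74.6 turn [-4.9  -0.    0.09] shift [  45.2 -424.9  545.2] j [ 1.3   0.31 -0.05  1.21 -0.    1.57] f [ 0.   0.3 -0.6]
psi 74.6 turn [-4.9  -0.    0.09] shift [  25.2 -418.5  468.8] j [ 1.3   0.31 -0.05  1.21 -0.    1.57] f [ 0.   0.3 -0.6]
```

```bash
python3 -m jog '[[-5,0,0,45,-425,545,1],[-5,0,0,45,-425,545,1],[-5,0,0,45,-425,545,1],[-5,0,0,45,-425,545,1],[-5,0,0,45,-425,545,1],[-5,0,0,45,-425,545,1],[-5,0,0,45,-425,545,1],[-5,0,0,45,-425,545,1]]'; python3 go.py .572 .0235 .2 79.5
```

```text
t: 0.77
ee_pos: [0.3585, 0.3097, 0.2234]
orientation: [0.064, 0.704, -0.064, 0.704]
contact_force: [1.0, 1.0, -0.5]
grip_width: 0.0853
psi 79.6 turn [ 0.12 -0.    0.01] shift [  23.4 -243.   261.6] j [ 0.71  0.09 -0.38  1.11 -0.    0.89] f [ 1.   1.  -0.5]
```

```bash
python3 -m jog '[[0,0,0,23,-243,262,1],[0,0,0,23,-243,262,1],[0,0,0,23,-243,262,1],[0,0,0,23,-243,262,1],[0,0,0,23,-243,262,1],[0,0,0,23,-243,262,1],[0,0,0,23,-243,262,1],[0,0,0,23,-243,262,1]]';  python3 -m jog '[[0,0,0,0,-6,7,1],[0,0,0,0,-6,7,1],[0,0,0,0,-6,7,1],[0,0,0,0,-6,7,1]]'; python3 go.py .572 .0235 .2 79.5
python3 - <<'E'
from h import *
f=grab('wrist'); save(f,'w1'); P=bydepth(f); print(f['T'].round(3).tolist())
np.savez('w1.npz',P=P,im=f['image'])
ok=(abs(P[...,2]-.028)<.004)&(np.hypot(P[...,0]-.572,P[...,1]-.0235)<.085)
print(ok.sum(),np.median(P[ok][:,2]) ,cv2.minAreaRect((P[ok][:,:2]*1000).astype(np.float32)))
E
```

```text
t: 1.43
ee_pos: [0.5576, 0.043, 0.2018]
orientation: [0.064, 0.704, -0.064, 0.704]
contact_force: [0.1, 1.2, 0.8]
grip_width: 0.0852
t: 1.77
ee_pos: [0.5618, 0.0388, 0.202]
orientation: [0.064, 0.705, -0.064, 0.704]
contact_force: [0.3, 0.7, -0.7]
grip_width: 0.0857
psi 79.6 turn [ 0.15 -0.07 -0.01] shift [  2.  -13.2  12.8] j [ 0.07  0.27 -0.21  1.1   0.    0.25] f [ 0.3  0.7 -0.7]
[[0.179, 0.939, 0.293, 0.487], [0.984, -0.171, -0.053, 0.054], [0.001, 0.298, -0.955, 0.33], [0.0, 0.0, 0.0, 1.0]]
5406 0.02718408172279954 ((572.76611328125, 26.152570724487305), (60.096797943115234, 124.68265533447266), 80.2279281616211)
```

View pics/w1.png

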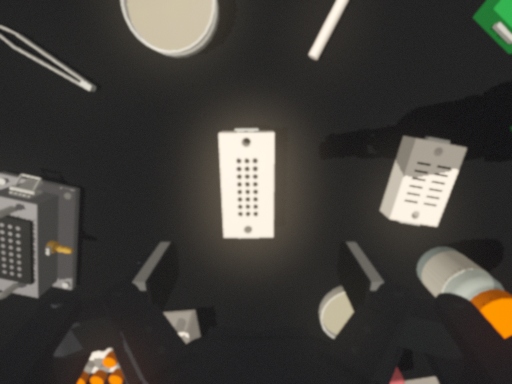

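The wrist view shows the dot block upright at (247,185), with its holes at (247,142) and (248,230). The manifold is at left around (30,235). The measured size is 60 x 125 mm, which matches.

```bash
python3 -m jog '[[0,0,0,2,-11,13,1],[0,0,0,50,-11,13,1],[0,0,0,100,-11,13,1],[0,0,0,100,-11,13,1],[0,0,0,100,-11,13,1]]';  python3 go.py .5725 .0255 .016 80
```

```text
t: 2.23
ee_pos: [0.5699, 0.0252, 0.098]
orientation: [0.063, 0.707, -0.064, 0.702]
contact_force: [-1.1, 0.7, -0.0]
grip_width: 0.0854
psi 79.7 turn [-0.32 -0.42  0.1 ] shift [81.9  0.9  3.1] j [ 0.04  0.36 -0.33  0.89 -0.    0.22] f [-1.1  0.7 -0. ]
```

```bash
python3 -m jog '[[0,0,0,35,0,2,1],[0,0,0,60,0,2,1],[0,0,0,75,0,2,1],[0,0,0,80,0,2,1],[0,0,0,80,0,2,1],[0,0,0,80,0,2,1]]';  python3 go.py .5725 .0255 .016 80
python3 -m jog '[[0,0,0,0,0,0,-1],[0,0,0,0,0,0,-1],[0,0,0,0,0,0,-1],[0,0,0,0,0,0,-1],[0,0,0,0,0,0,-1],[0,0,0,0,0,0,-1],[0,0,0,0,0,0,-1],[0,0,0,0,0,0,-1]]' 60
python3 go.py .5725 .0255 .016 80
```

```text
t: 2.73
ee_pos: [0.5768, 0.0247, 0.0238]
orientation: [0.064, 0.704, -0.064, 0.705]
contact_force: [0.1, 0.2, 0.9]
grip_width: 0.0856
psi 79.6 turn [-0.36  0.11 -0.02] shift [ 7.8  0.  -4.3] j [ 0.04  0.45 -0.39  0.72 -0.    0.22] f [0.1 0.2 0.9]
t: 3.4
ee_pos: [0.577, 0.0244, 0.0242]
orientation: [0.064, 0.703, -0.064, 0.705]
contact_force: [-1.6, 1.0, 6.5]
grip_width: 0.0582
psi 79.6 turn [-0.39  0.17 -0.04] shift [ 8.2  0.2 -4.6] j [ 0.04  0.45 -0.4   0.72 -0.    0.22] f [-1.6  1.   6.5]
```

Grip is too high (the grasp point is at the block's top edge), so I'll open, go 8 mm lower and 4 mm back along the block, then grip again.

```bash
python3 -m jog '[[0,0,0,0,0,0,1],[0,0,0,0,0,0,1],[0,0,0,0,0,0,1],[0,0,0,0,0,0,1],[0,0,0,4,0,-4,1],[0,0,0,8,0,-4,1],[0,0,0,8,0,-4,1],[0,0,0,8,0,-4,1]]';  python3 go.py .5725 .0255 .016 80
python3 - <<'E'
from h import *
f=grab('wrist'); save(f,'w2'); P=bydepth(f); print(f['T'].round(3).tolist())
ok=(abs(P[...,2]-.028)<.004)&(np.hypot(P[...,0]-.572,P[...,1]-.0255)<.085)
print(ok.sum(),np.median(P[ok][:,2]) ,cv2.minAreaRect((P[ok][:,:2]*1000).astype(np.float32)))
E
```

```text
t: 4.07
ee_pos: [0.5709, 0.0251, 0.0136]
orientation: [0.064, 0.705, -0.064, 0.704]
contact_force: [-0.3, 0.1, -0.7]
grip_width: 0.0855
psi 79.6 turn [-0.4  -0.07  0.02] shift [-2.4  0.7  1.5] j [ 0.04  0.46 -0.41  0.7  -0.    0.23] f [-0.3  0.1 -0.7]
[[0.18, 0.939, 0.293, 0.496], [0.984, -0.172, -0.053, 0.04], [0.0, 0.298, -0.955, 0.141], [0.0, 0.0, 0.0, 1.0]]
24642 0.02714503068097586 ((560.4412841796875, 28.86892318725586), (113.1372299194336, 100.5617446899414), 79.2946548461914)
```

View pics/w2.png

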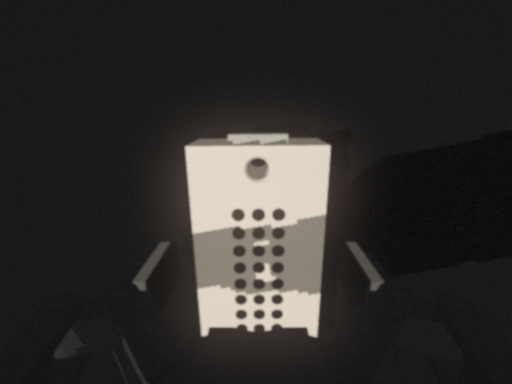

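The jaws are straddling the block, which spans columns 190–330, and its near hole is at (257,168). I'll raise 2 mm and close.

```bash
python3 -m jog '[[0,0,0,-2,0,1,1],[0,0,0,-2,0,1,-1],[0,0,0,-2,0,1,-1],[0,0,0,-2,0,1,-1],[0,0,0,-2,0,1,-1],[0,0,0,-2,0,1,-1],[0,0,0,-2,0,1,-1],[0,0,0,-2,0,1,-1]]' 70
python3 go.py .5725 .0255 .016 80
```

```text
t: 4.78
ee_pos: [0.5732, 0.025, 0.0169]
orientation: [0.064, 0.704, -0.064, 0.705]
contact_force: [-0.4, -0.1, 5.9]
grip_width: 0.0582
psi 79.6 turn [-0.4   0.07 -0.02] shift [ 0.9  0.4 -0.8] j [ 0.04  0.45 -0.41  0.71  0.    0.23] f [-0.4 -0.1  5.9]
```

```bash
python3 -m jog '[[0,0,0,-15,0,0,-1],[0,0,0,-45,0,0,-1],[0,0,0,-80,0,0,-1],[0,0,0,-115,0,0,-1],[0,0,0,-130,0,0,-1],[0,0,0,-130,0,0,-1],[0,0,0,-130,0,0,-1],[0,0,0,-130,0,0,-1]]'
python3 go.py .591 -.258 .147 66
```

```text
t: 5.45
ee_pos: [0.5713, 0.0249, 0.1445]
orientation: [0.064, 0.705, -0.064, 0.703]
contact_force: [0.3, -0.4, -1.9]
grip_width: 0.0586
psi 79.6 turn [13.6  -0.14  0.05] shift [  -2.5 -274.7   70.4] j [ 0.04  0.32 -0.27  0.98 -0.    0.23] f [ 0.3 -0.4 -1.9]
```

```bash
python3 go.py .632 -.167 .147 66
python3 -m jog '[[7,0,0,-2,-40,15,-1],[13.6,0,0,-2,-80,35,-1],[13.6,0,0,-2,-120,60,-1],[13.6,0,0,-2,-160,85,-1],[13.6,0,0,-2,-178,94,-1],[13.6,0,0,-2,-178,94,-1],[13.6,0,0,-2,-178,94,-1],[13.6,0,0,-2,-178,94,-1]]'
python3 - <<'E'
from h import *
f=grab('wrist'); save(f,'w3'); P=bydepth(f); np.savez('w3.npz',P=P,im=f['image']); import pickle; pickle.dump(f,open('w3.pkl','wb'))
print(bot.get_state()['contact_force'],bot.get_state()['ee_pos'])
E
```

```text
psi 79.6 turn [13.6  -0.14  0.05] shift [  -2.6 -177.8   94.3] j [ 0.04  0.32 -0.27  0.98 -0.    0.23] f [ 0.3 -0.4 -1.9]
t: 6.12
ee_pos: [0.6313, -0.1667, 0.1457]
orientation: [0.147, 0.693, -0.147, 0.69]
contact_force: [-0.4, 0.0, -1.4]
grip_width: 0.0585
[-0.07855857 -0.01095906 -1.32696244] [ 0.63141141 -0.16606909  0.14625008]
```

View pics/w3.png

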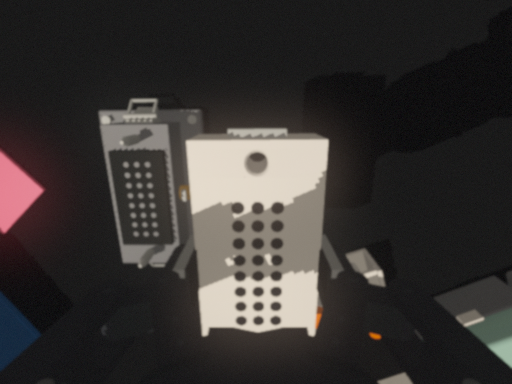

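Both dowels are visible, with noses near (122,142) and (143,264). The held block's hole is at (257,161) and its top face spans columns 190–327.

```bash
cat > m.py <<'E'
from h import *
def tool(s): 
    W=np.eye(4); W[:3,:3]=R.from_quat(s['orientation']).as_matrix(); W[:3,3]=s['ee_pos']; return np.linalg.inv(W)
def block(f,s):
    # held block top face in the tool frame, from depth and brightness
    P=bydepth(f); T=tool(s); Q=P@T[:3,:3].T+T[:3,3]
    ok=(abs(Q[...,1])<.045)&(abs(Q[...,2])<.08)&(Q[...,0]<.006)&(Q[...,0]>-.03)&(f['z_map']>0)&(f['image'].min(2)>70)
    m=np.median(Q[ok][:,0]); ok&=abs(Q[...,0]-m)<.004
    q=Q[ok]; A=np.c_[q[:,1:],np.ones(len(q))]; c=np.linalg.lstsq(A,q[:,0],rcond=None)[0]
    r=cv2.minAreaRect((q[:,1:]*1000).astype(np.float32))
    print('top: x=%.4f slopes y,z %.4f %.4f'%(c[2],c[0],c[1]),'rect(y,z)',np.round(r[0],1),np.round(r[1],1),round(r[2],1))
    # side edges per z slice, for yaw and y centre
    zz=[];l=[];h=[]
    for z in np.arange(-.06,.0,.005):
        k=q[abs(q[:,2]-z)<.0025,1]
        if len(k)>20: zz.append(z);l.append(k.min());h.append(k.max())
    if zz:
        a=np.polyfit(zz,l,1);b=np.polyfit(zz,h,1); print('edges y at z=0: %.4f %.4f yaw deg %.2f %.2f'%(a[1],b[1],*np.degrees([a[0],b[0]])))
    print('z range',q[:,2].min(),q[:,2].max())
    return m
def atx(f,s,uv,x):
    M=tool(s)@f['T']; d=rays(f,uv)@M[:3,:3].T; o=M[:3,3]; return o+d*((x-o[0])/d[:,0])[:,None]
E
python3 - <<'E'
from m import *
import pickle; f=pickle.load(open('w3.pkl','rb')); s=bot.get_state()
m=block(f,s)
g=cv2.cvtColor(f['image'],cv2.COLOR_RGB2GRAY)
# hole: dark blob
w=g[145:180,235:280]; t=(w<np.median(w)*.75).astype(np.uint8); n,_,st,ce=cv2.connectedComponentsWithStats(t); 
for i in range(1,n):
    if st[i,4]>50: c=ce[i]+[235,145]; print('hole',c,st[i],atx(f,s,c,m))
P=bydepth(f)
ok=(P[...,2]>.053)&(P[...,2]<.08)&(np.hypot(P[...,0]-.591,P[...,1]+.258)<.075); v,u=np.nonzero(ok)
for nm,c in(('near',(.543,-.238)),('far',(.639,-.280))):
    k=ok&(np.hypot(P[...,0]-c[0],P[...,1]-c[1])<.02); q=P[k]; print(nm,k.sum(),q.mean(0).round(4),q[q[:,2]>.064].mean(0).round(4),q[:,2].max())
ok=(abs(P[...,2]-.048)<.004)&(np.hypot(P[...,0]-.591,P[...,1]+.258)<.075); print('lands',ok.sum(),np.median(P[ok][:,2]),cv2.minAreaRect((P[ok][:,:2]*1000).astype(np.float32)))
cv2.imwrite('pics/w3c.png',cv2.resize(f['image'][90:285,80:280,::-1],None,fx=3,fy=3))
E
```

```text
top: x=-0.0097 slopes y,z -0.0007 0.0001 rect(y,z) [  0.9 -11.3] [104.2  86.1] 89.4
edges y at z=0: -0.0350 0.0370 yaw deg -7.29 7.99
z range -0.06333325563729486 0.04113679930133196
hole [256.01591512 162.47480106] [ 11   7  21  22 377] [[-0.00964671  0.00039479 -0.05327154]]
near 145 [ 0.5441 -0.234   0.0628] [ 0.5437 -0.235   0.0668] 0.06968948922571885
far 120 [ 0.6377 -0.2756  0.0622] [ 0.6379 -0.2762  0.0664] 0.07008245677736041
lands 8146 0.04835025686049846 ((591.0884399414062, -256.995361328125), (56.017791748046875, 127.68275451660156), 66.36692810058594)
```

View pics/w3c.png

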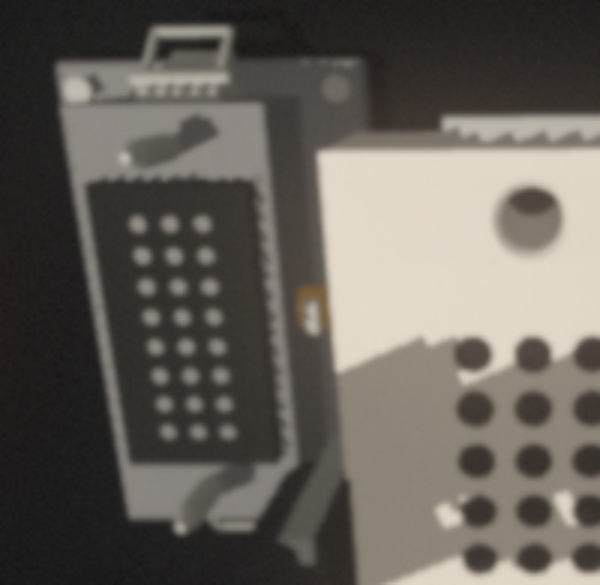

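Run:
```python
from m import *
import pickle; f=pickle.load(open('w3.pkl','rb')); s=bot.get_state()
g=cv2.cvtColor(f['image'],cv2.COLOR_RGB2GRAY)
w=cv2.adaptiveThreshold(g,255,cv2.ADAPTIVE_THRESH_MEAN_C,cv2.THRESH_BINARY_INV,25,18); n,_,st,ce=cv2.connectedComponentsWithStats(w)
pts=[ce[i] for i in range(1,n) if 228<ce[i][0]<290 and 200<ce[i][1]<328 and 40<st[i,4]<220 and .6<st[i,2]/st[i,3]<1.8]
q=atx(f,s,np.array(pts),-.0097)[:,1:]*1000
print(len(q)); 
for p,a in zip(pts,q): print(np.round(p,1),a.round(1))
hz=onplane(f,[[121.3,142.3],[140,265.7]],.0692); print(hz.round(4), hz.mean(0).round(4), np.degrees(np.arctan2(*(hz[1]-hz[0])[1::-1])), np.linalg.norm(hz[1]-hz[0]))
```

```text
23
[257.2 208.1] [  0.9 -32.3]
[277.3 207.6] [ 10.  -32.5]
[237.8 225.7] [ -8.1 -23.6]
[257.4 225.6] [  1.  -23.6]
[276.9 225.6] [ 10.  -23.6]
[238.3 243.2] [ -8.1 -14.5]
[257.5 243.1] [  1.  -14.6]
[276.6 243.1] [ 10.  -14.6]
[239.2 260.2] [-7.8 -5.4]
[257.6 259.9] [ 1.1 -5.5]
[276.7 259.9] [10.3 -5.5]
[239.3 275.3] [-8.   3.1]
[257.7 275.4] [1.1 3.2]
[276.1 275.1] [10.2  3. ]
[239.8 291.4] [-7.9 12.5]
[257.9 291.3] [ 1.2 12.5]
[276.  291.2] [10.3 12.4]
[240.2 306. ] [-7.9 21.4]
[257.9 306.1] [ 1.2 21.5]
[275.7 306. ] [10.3 21.4]
[240.7 320. ] [-7.8 30.3]
[257.9 320.1] [ 1.2 30.4]
[275.3 319.8] [10.3 30.2]
[[ 0.5438 -0.236   0.0692]
 [ 0.639  -0.2776  0.0692]] [ 0.5914 -0.2568  0.0692] -23.5938111939744 0.10390606208695194
```

```bash
python3 go.py .5917 -.2583 .146 66.1
```

```text
psi 66.0 turn [-0.07 -0.21  0.01] shift [   0.3 -100.4    1.2] j [-0.26  0.47 -0.05  1.05  0.    0.16] f [-0.1 -0.  -1.3]
```

```bash
python3 -m jog '[[0,0,0,0,-30,0,-1],[0,0,0,0,-65,0,-1],[0,0,0,0,-90,1,-1],[0,0,0,0,-100,1,-1],[0,0,0,20,-100,1,-1],[0,0,0,38,-100,1,-1],[0,0,0,38,-100,1,-1],[0,0,0,38,-100,1,-1]]'; python3 go.py .5917 -.2583 .093 66.1
python3 - <<'E'
from m import *
import pickle
s=bot.get_state(); f=grab('wrist'); save(f,'w4'); pickle.dump((f,s),open('w4.pkl','wb'))
f=grab('side'); cv2.imwrite('pics/s4.png',cv2.resize(f['image'][215:325,270:410,::-1],None,fx=5,fy=5,interpolation=cv2.INTER_CUBIC))
E
```

```text
t: 6.83
ee_pos: [0.592, -0.257, 0.1091]
orientation: [0.147, 0.693, -0.146, 0.691]
contact_force: [-1.0, 0.3, -1.1]
grip_width: 0.0587
psi 66.1 turn [-0.01 -0.19 -0.02] shift [16.1 -1.3  0.3] j [-0.41  0.48 -0.12  0.97  0.    0.01] f [-1.   0.3 -1.1]
```

View pics/s4.png

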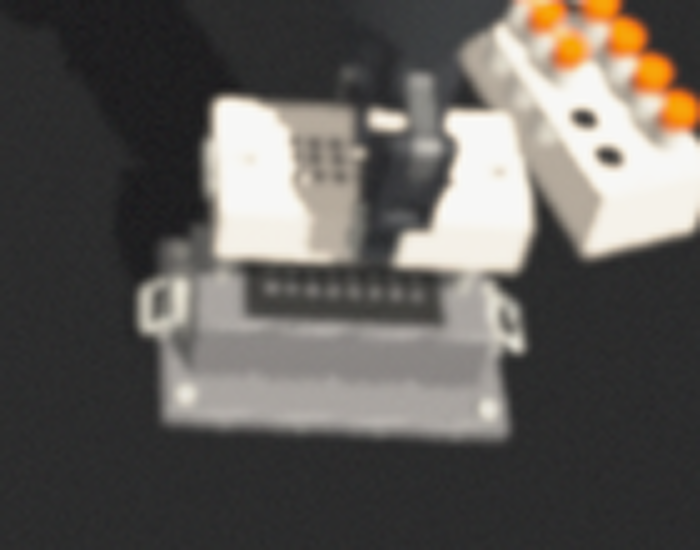

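View pics/w4.png

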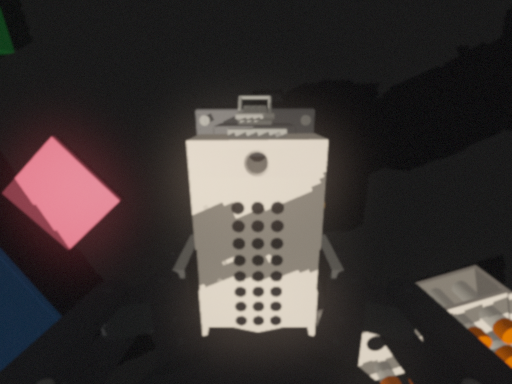

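The side and wrist views show the block hovering squarely above the manifold. In the wrist view the foot's front edge is centred near column 255, against 257 for the block.

```bash
python3 - <<'E'
from m import *
import pickle
f,s=pickle.load(open('w4.pkl','rb')); x=s['ee_pos'][2]
print(atx(f,s,[[195.5,109],[314.5,109]],x-.010)*1000, atx(f,s,[[204,120],[306,119.5]],x-.011)*1000)
E
python3 -m jog '[[0,0,0,0,-1,0,-1],[0,0,0,6,-1,0,-1],[0,0,0,12,-1,0,-1],[0,0,0,16,-1,0,-1],[0,0,0,16,-1,0,-1],[0,0,0,16,-1,0,-1]]'; python3 go.py .5917 -.2583 .093 66.1
```

```text
[[ 99.13870867 -47.31937672 -74.5069824 ]
 [ 99.13870867  46.54860487 -74.55505955]] [[ 98.13870867 -40.88083176 -66.11298342]
 [ 98.13870867  40.07154047 -66.53892853]]
t: 7.43
ee_pos: [0.5923, -0.2596, 0.0936]
orientation: [0.147, 0.692, -0.147, 0.691]
contact_force: [-0.1, 0.2, -1.4]
grip_width: 0.0583
psi 66.0 turn [-0.1  -0.07 -0.  ] shift [ 0.6  1.  -1.1] j [-0.41  0.49 -0.14  0.94  0.    0.01] f [-0.1  0.2 -1.4]
```

```bash
python3 -m jog '[[0,0,0,0,1,-1,-1],[0,0,0,3,1,-1,-1],[0,0,0,6,1,-1,-1],[0,0,0,9,1,-1,-1],[0,0,0,9,1,-1,-1],[0,0,0,9,1,-1,-1]]'; python3 go.py .5917 -.2583 .0683 66.1
```

```text
t: 7.93
ee_pos: [0.592, -0.2584, 0.0849]
orientation: [0.147, 0.692, -0.147, 0.691]
contact_force: [-0.2, -0.2, -1.9]
grip_width: 0.0587
psi 66.0 turn [-0.1  -0.04  0.  ] shift [16.6 -0.  -0.3] j [-0.41  0.5  -0.15  0.92 -0.    0.01] f [-0.2 -0.2 -1.9]
```

```bash
python3 -m jog '[[0,0,0,2,0,0,-1],[0,0,0,4,0,0,-1],[0,0,0,6,0,0,-1],[0,0,0,8,0,0,-1],[0,0,0,8,0,0,-1],[0,0,0,8,0,0,-1]]'; python3 go.py .5917 -.2583 .0683 66.1
```

```text
t: 8.43
ee_pos: [0.592, -0.2584, 0.077]
orientation: [0.147, 0.692, -0.147, 0.691]
contact_force: [-1.2, 0.1, -1.9]
grip_width: 0.0584
psi 66.0 turn [-0.1  -0.03  0.  ] shift [ 8.7  0.  -0.3] j [-0.41  0.51 -0.16  0.9  -0.    0.01] f [-1.2  0.1 -1.9]
```

```bash
python3 -m jog '[[0,0,0,2,0,0,-1],[0,0,0,4,0,0,-1],[0,0,0,6,0,0,-1],[0,0,0,6,0,0,-1],[0,0,0,6,0,0,-1]]'; 
python3 -m jog '[[0,0,0,1,0,0,-1],[0,0,0,2,0,0,-1],[0,0,0,2,0,0,-1],[0,0,0,2,0,0,-1]]'; python3 go.py .5917 -.2583 .0683 66.1
```

```text
t: 8.85
ee_pos: [0.592, -0.2584, 0.071]
orientation: [0.147, 0.692, -0.147, 0.691]
contact_force: [0.6, -0.4, -2.3]
grip_width: 0.0585
t: 9.18
ee_pos: [0.5922, -0.2585, 0.0692]
orientation: [0.147, 0.692, -0.147, 0.692]
contact_force: [0.0, -2.0, -1.6]
grip_width: 0.0585
psi 66.0 turn [-0.1  -0.    0.01] shift [ 0.9  0.  -0.5] j [-0.41  0.51 -0.17  0.89 -0.    0.01] f [ 0.  -2.  -1.6]
```

```bash
for i in 1 2 3; do python3 -m jog '[[0,0,0,0.5,0,0,-1],[0,0,0,1,0,0,-1],[0,0,0,1,0,0,-1],[0,0,0,1,0,0,-1]]' | grep -E 'pos|force'; done
```

```text
ee_pos: [0.5922, -0.2586, 0.0682]
contact_force: [-1.0, -0.8, -2.1]
ee_pos: [0.5922, -0.2585, 0.0672]
contact_force: [-1.3, -0.9, -1.9]
ee_pos: [0.5922, -0.2585, 0.0663]
contact_force: [-1.0, -1.7, 0.6]
```

```bash
for i in 1 2 3; do python3 -m jog '[[0,0,0,0.5,0,0,-1],[0,0,0,1,0,0,-1],[0,0,0,1,0,0,-1],[0,0,0,1,0,0,-1]]' | grep -E 'pos|force|tation'; done
```

```text
ee_pos: [0.5922, -0.2586, 0.0655]
orientation: [0.147, 0.692, -0.147, 0.692]
contact_force: [-2.6, -1.2, 3.4]
ee_pos: [0.5922, -0.2586, 0.0646]
orientation: [0.147, 0.692, -0.147, 0.692]
contact_force: [-3.8, -1.4, 4.9]
ee_pos: [0.5923, -0.2586, 0.0639]
orientation: [0.147, 0.692, -0.147, 0.692]
contact_force: [-3.4, -1.5, 7.1]
```

```bash
for i in 1 2; do python3 -m jog '[[0,0,0,0.5,0,-0.2,-1],[0,0,0,1,0,-0.2,-1],[0,0,0,1,0,-0.2,-1],[0,0,0,1,0,-0.2,-1]]' | grep -E 'pos|force|tation'; done
```

```text
ee_pos: [0.5923, -0.2586, 0.0632]
orientation: [0.147, 0.691, -0.147, 0.692]
contact_force: [-4.1, 0.2, 9.1]
ee_pos: [0.5922, -0.2586, 0.0629]
orientation: [0.147, 0.691, -0.147, 0.692]
contact_force: [-5.3, 0.1, 12.8]
```

```bash
for i in 1 2; do python3 -m jog '[[0,0,0,0.5,0,0,-1],[0,0,0,1,0,0,-1],[0,0,0,1,0,0,-1],[0,0,0,1,0,0,-1]]' | grep -E 'pos|force|tation'; done
```

```text
ee_pos: [0.5923, -0.2586, 0.0629]
orientation: [0.147, 0.691, -0.147, 0.692]
contact_force: [-8.6, 1.8, 20.3]
ee_pos: [0.5923, -0.2586, 0.0629]
orientation: [0.147, 0.691, -0.147, 0.692]
contact_force: [-11.0, 2.5, 26.9]
```

The block has landed hard: z stays at 62.9 mm while the force climbs about 7 N per mm commanded. I'll make one visual check before handing in.

```bash
python3 -m jog '[[0,0,0,0,0,0,-1],[0,0,0,0,0,0,-1],[0,0,0,0,0,0,-1],[0,0,0,0,0,0,-1]]'
python3 - <<'E'
from m import *
s=bot.get_state(); f=grab('wrist'); block(f,s)
f=grab('side'); cv2.imwrite('pics/s5.png',cv2.resize(f['image'][215:325,270:410,::-1],None,fx=5,fy=5,interpolation=cv2.INTER_CUBIC))
P=bydepth(f); g=f['image'].min(2); ok=(np.hypot(P[...,0]-.591,P[...,1]+.257)<.075)&(g>150)&(P[...,2]>.066); print('block top z',np.median(P[ok][:,2]))
print(bot.get_state()['contact_force'],abs(bot.get_state()['qvel']).max())
E
```

```text
t: 12.85
ee_pos: [0.5923, -0.2586, 0.0628]
orientation: [0.147, 0.691, -0.147, 0.692]
contact_force: [-10.6, 2.1, 27.5]
grip_width: 0.0585
top: x=-0.0103 slopes y,z -0.0011 0.0010 rect(y,z) [  1.7 -11.3] [104.2  71.4] 89.8
edges y at z=0: -0.0298 0.0332 yaw deg -1.26 2.23
z range -0.06349026068029162 0.04089220181118414
block top z 0.07315781535485677
[-10.98827773   2.57269278  27.09189846] 0.002152713166863631
```

View pics/s5.png

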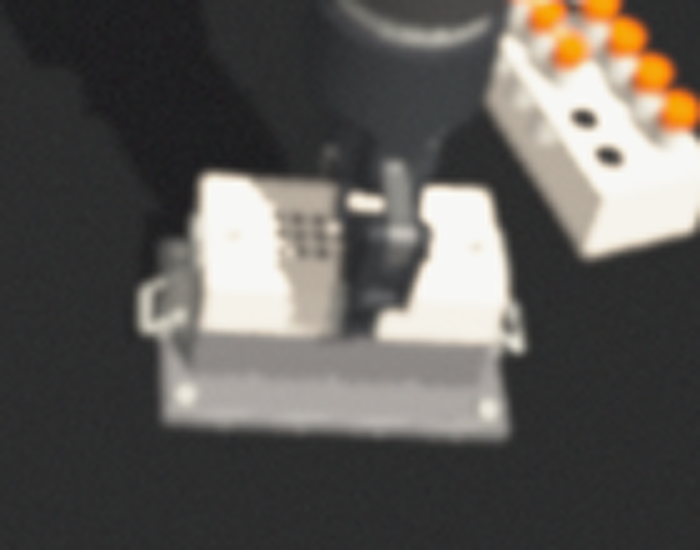

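The side view shows the block flush on the plenum with no gasket visible; top z is about 73–74 mm (74 expected).

```bash
python3 -c "from cell import bot; print(bot.finish_job())"
```

```text
the job is handed in; nothing more can be done
None
```

I put the dot block onto both dowels and pressed it down until it landed hard. I handed the job in at about 13 s of robot time with the gripper still holding the block down; the system gives no verdict, so I can't confirm it passed.

- **Pressing:** the foam gave about 3 N per mm over roughly 4 mm. Then the height stopped at 62.9 mm (TCP) while the force kept rising. My last reading was about 27 N up and 11 N sideways, so roughly 30 N on the manifold, well under the 60 N limit.
- **Last checks:** the block was level to about 0.001 rad and the arm was at rest. The side picture shows the block flush with no gasket visible. The block top measured 73.2 mm against 74 mm expected, within the 2 mm calibration error.
- **Anything off:**
  - My first grip was about 8 mm too high, so I opened, went lower and gripped again before lifting.
  - About 11 N of sideways force on the dowels remained at the end; I left it.
  - The wrist camera's fit of the block's outline in the last check was unreliable because the fingers were in view. I did not use it for position.
  - I did not re-measure the slot block, dishes, pen, forceps and bottle, but I felt no contact with them.

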